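# Re-hang the filter caddy on the dock

### The job

Move the filter caddy from the drying stand's hook to the dock's hook without setting it down, keeping it level so that both filters stay in it. Hang it on the dock's bar, slide it gently back against the sprung buffer until its crossbeam drops fully home into the notch, and let go. Touch down slowly and press only lightly on the dock, always well under 20 newtons, and leave the other things on the desk alone.

Things in the scene. Friction and masses are not known exactly. Their poses are not given: they have to be found in the camera images.
- caddy: White plastic filter caddy, the thing to move: open tray 90 (x) x 112 (y) x 40 mm high, two compartments; uprights at both y ends carry a crossbeam along y; the bar of a hook goes through this frame, so the caddy comes off and on over the bar's -x end. Origin: centre of the tray's underside; z up. About 300 g (x 0.8 to 1.3) plus two filters.
- caddy_tab (a point): Middle of the caddy's grip tab, 178 mm above the tray's underside, axes as the caddy's. Tab 14 mm thick in x, 24 wide in y, from 155 to 200 mm above the tray's underside; below it a thinner neck down to 140.
- caddy_beam (a point): Middle of the crossbeam's underside, 130 mm above the tray's underside: the face that rests on a hook's bar. Crossbeam 16 mm long in x, 10 mm high, 112 mm in y. The bar runs along the caddy's x between two cheeks under the beam, 20 mm apart inside, 12 mm deep.
- drystand: Steel drying stand, fixed: base plate, post at its back (+x), plain bar hook pointing to -x; the caddy hangs on it. Origin on the table under the bar. Bar along the stand's x from -50 to 122 mm, 12 wide and high, centred on y = 0, top at z = 225 mm; upturned lip at its -x end, 12 mm above the bar's top.
- dock: White dock, fixed: base plate, post at its back (+x) that is lower than the bar, aluminium bar hook pointing to -x. Origin on the table under the bar, z up. Bar along the dock's x, 12 mm wide, 22 high, centred on y = 0, flat soft-lined top at z = 215 mm, upturned lip at x = -50 to -44 mm, 12 mm above the top.
- dock_bar (a point): On the bar's top at the dock's x = 0, axes as the dock's. The top is free from x = -44 to 0. Behind is the seat, a notch 10 mm deep, 25 long. Its front edge is somewhere from x = 0 to 45 mm, clamped differently each time, not measured: find it by feel. No seat part stands over 8 mm above the bar's top or is wider than 22 mm.
- dock_lip (a point): Top of the lip, x = -47. In the notch a sprung rubber buffer faces it, 11 mm behind the notch's front edge, 12 wide, top 8 above the bar. The 16 mm crossbeam must push it back (+x) 5 mm or more before it can go down; then it clamps the beam in the notch. It yields 9 mm: 2.1 N at first, 5.6 N at 5 mm, 8.4 N at 9 mm, then a hard stop.
- filter0: White breathing filter standing loose in the caddy's -y compartment: 60 mm high, 44 mm across, 30 g. Origin: centre of its foot.
- filter1: The same kind of filter, in the +y compartment.
- wipes_can: Bystander: green round wipes canister, 84 mm across, 200 tall; origin under its centre. Leave alone.
- wipes_tub: Bystander: white round wipes tub with blue cap, 100 mm across, 130 tall; origin under its centre. Leave alone.
- sanitiser: Bystander: clear sanitiser bottle, 60 mm across, 160 tall; origin under its centre. Leave alone.
- mouse: Bystander: black computer mouse, 100 x 60 x 33 mm; origin under its centre. Leave alone.
- dish: Bystander: small steel bowl, 84 mm across, 30 tall; origin under its centre. Leave alone.
- oximeter: Bystander: finger clip oximeter, 60 x 34 x 30 mm; origin under its centre. Leave alone.
- carton: Bystander: closed cardboard carton, 70 x 110 x 65 mm; origin under its centre. Leave alone.
Not all that is in view belongs to the job. Leave any yellow look-alike of the filter0 alone.

How it is judged:
On the way, in this order (a step that is already met when the one before it is completed fails the run):
1. the caddy is held by the fingers and lifted clear of the drying stand (contact force between the fingers and caddy above 1 N and contact force between caddy and drystand below 0.05 N and contact force between caddy and dock below 0.05 N), for 0.2 s.
2. the caddy's crossbeam is down in the dock's notch (z of caddy in the frame of dock between 0.07 and 0.0795 m and y of caddy in the frame of dock between -0.006 and 0.006 m and x of caddy in the frame of dock between 0.002 and 0.061 m and angle between caddy's own z axis and vertical below 0.1 rad), for 0.2 s.
At the end, for the whole second after the job is handed in: The caddy hangs at rest on the dock, crossbeam in the notch: its underside 70 to 79.5 mm above the dock's foot (85 = still on top of the bar), within 6 mm of the bar's line, 2 to 61 mm behind the dock's origin, tilted less than 0.1 rad, both filters in it (within 55 mm of its origin) (all of step 2 and distance between each of filter0, filter1 and caddy below 0.055 m and linear speed of caddy below 0.02 m/s and angular speed of caddy below 0.2 rad/s); the robot touches nothing.
It fails at once if the caddy is tilted more than 0.25 rad (angle between caddy's own z axis and vertical above 0.25 rad).
It fails at once if the caddy is set down or lowered to less than 40 mm above the desk (height (world z) of caddy below 0.04 m).
It fails at once if the caddy is pressed on the dock with more than 20 N (contact force between caddy and dock above 20 N).
It fails at once if the fingers or the arm press on the dock with more than 20 N (contact force between any of the arm, the fingers and dock above 20 N).
It fails at once if a bystander is moved more than 30 mm (distance of any of wipes_can, wipes_tub, sanitiser, mouse, dish, oximeter, carton from where it was at the start of the episode above 0.03 m).
It also fails if it takes over 72 s, if anything falls off the work surface, if the arm or the gripper's body presses on something with over 40 N, if the wrist force passes 120 N, or if a joint passes its speed limit or range.

### The arm

A 6-joint arm with a two-finger parallel gripper is mounted at the origin on the work surface. World frame = base frame: x ahead of the robot, y to its left, z up, the work surface at z = 0. Lengths are in m, angles in rad, forces in N, time in s.
With the tool pointing down it reaches from about 0.25 to 0.725 m from the base axis. Payload 4 kg.
Tool frame: the origin (TCP) lies on the centre line of the jaws, within the pads' length; the fingertips stand 22 mm ahead of it and the grasp point (between the pads) lies 3 mm ahead of it; z points along the fingers, y is the line along which they close (so a half turn about z gives the same grasp; the last joint's range is limited). The gripper opens to 85 mm and grips with 20 to 120 N. Pads are 22 mm wide; open, the fingers measure 114 mm over their backs; the gripper's body (76 mm by 85 mm) begins 54 mm behind the grasp point. The pads swing forward as they close: fully open they stand 13 mm farther back than shut.
Start: joints at [-1.191, 0.241, 0.005, 1.335, 0, 1.571], TCP at [0.185, -0.464, 0.253] pointing down, gripper open.
Joint ranges: [-2.72, 2.72], [-1.05, 1.87], [-1.09, 1.28], [-1.99, 2.15], [-1.42, 1.44], [-3.14, 3.14]. Speed limits (rad/s): [2.79, 2.79, 3.14, 3.14, 3.14, 3.14].

### API

Orientations are given as a unit quaternion [x, y, z, w].
In Python, from workcell import bot gives the robot as it stands.
- The arm moves only by the shell command python3 -m inch 'ROWS'. ROWS is JSON, one flat list of numbers, 7 for each row, row after row: the shift along the world's x, y, z in mm, then the turn, a rotation vector about the world's x, y, z in rad, then the opening in per cent of the stroke, from 0 (shut) to 100 (fully open). A call has 1 to 8 rows; each row is the pose to reach, as a shift and turn from the pose commanded when the call began; what a row does not reach only later rows make up. A row lasts 1/12 s, in which the tool goes at most 41.7 mm and 7.16 degrees, less where a joint would pass 70% of its speed; a pose out of reach is approached as far as the arm can. A call with a gripper value outside its range is refused whole. The fingers move at their own pace and stop on an object; the grip force is fixed at half the most. Time passes only in rows, so rows that repeat a pose let the fingers close. It gives the time, the measured TCP pose, the force, the opening and the grip force at its end, in the units of the state.
- bot.get_obs(): the state, without advancing time (a new reading comes with each control period).
- bot.camera(name): name is "side" or "top"; returns the picture (420x560x3 uint8, blue, green, red); there is no depth.
- bot.camera_info(name): a dict with "intrinsics" (3x3 intrinsics, pixels), "camera_from_world" (4x4, takes a point from world to camera coordinates). Camera axes: x right, y down, z forward; pixel columns grow to the right and rows downward; lengths in m; the calibration is good to about 2 mm. A picture is of the moment at which its call begins. camera_info takes no time and is no camera call.
- bot.job_done(): hands the job in; it is judged then, once.
Trained networks look in the newest picture that a camera, given by its name, has taken for a name from the list of things; names that differ only in an ending like _2 or _b are one class to them, and where a whole thing is asked for, a point or a joint stands for the part that bears it (a point fixed in the world has none). Each returns a list of dicts, best first, with "confidence" (0 to 1); they miss things now and then, are a little off and sometimes report something else, mostly with a low value. They report only what shows in the picture. A call takes as long as a camera call. They do not tell look-alikes from the thing itself.
- bot.silhouettes(camera, target): "mask" (420x560 bool, what is visible of it) and "uv" ([column, row] in pixels, amid what is visible of it).
- bot.spot_point(camera, target): "uv" ([column, row] in pixels: a listed point, or the origin of a listed thing).
The state is a dict: "clock": time; "joint_pos": joint angles; "joint_vel": joint speeds; "tau": joint torques, N m; "eef_pos": TCP position; "tool_rot": TCP orientation; "ft_force": force on the tool from outside, world axes, zero at the start; "ft_torque": the same for the moment, N m; "grip_width": finger opening in m; "grasp_force": force on a finger pad.
Only numpy, scipy, OpenCV 4.12 (cv2) and the standard library are available. Lean on these libraries where they do the work, as an engineer would, in place of code of your own. Each camera call takes 0.05 s, during which the arm holds its last target. There are 200 camera calls.

## Working session

There is one attempt and no reset: what is moved stays moved. The work goes in short steps, Python scripts to look and compute and a shell command to move; the robot and the scene stay as the last step left them, time stands still between calls to the robot, and variables do not carry over. Pictures are saved under pics/ and viewed, at most 10 in all, crops included, and the job is handed in when it is done.

```bash
mkdir -p pics; cat > h.py <<'E'
import numpy as np, cv2
from workcell import bot
def snap(n,f):
    im=np.ascontiguousarray(bot.camera(n)); cv2.imwrite(f,im); return im
def P(n):
    c=bot.camera_info(n); return np.array(c["intrinsics"])@np.array(c["camera_from_world"])[:3]
def tri(a,b):
    X=cv2.triangulatePoints(P("side"),P("top"),np.float64(a).reshape(2,1),np.float64(b).reshape(2,1)); return (X[:3]/X[3]).ravel()
def proj(n,X):
    q=P(n)@np.append(X,1); return q[:2]/q[2]
def atz(n,uv,z):
    p=P(n); A=np.array([p[0]-uv[0]*p[2],p[1]-uv[1]*p[2]]); return np.linalg.solve(A[:,:2],-(A[:,2]*z+A[:,3]))
E
python3 - <<'E'
from h import *
a=snap("side","pics/s0.png");b=snap("top","pics/t0.png")
for n in ["caddy","caddy_tab","caddy_beam","drystand","dock","dock_bar","dock_lip","filter0","filter1"]:
    r={}
    for c in("side","top"):
        r[c]=[(np.round(d["uv"],1).tolist(),round(d["confidence"],2)) for d in bot.spot_point(c,n)[:3]]
    print(n,r)
    if r["side"] and r["top"]: print("   ",tri(r["side"][0][0],r["top"][0][0]).round(4))
for c in("side","top"):
    C=np.array(bot.camera_info(c)["camera_from_world"]); print(c,(-C[:3,:3].T@C[:3,3]).round(3))
o=bot.get_obs(); print(o["clock"],o["tool_rot"],o["ft_force"])
E
```

```text
caddy {'side': [([288.2, 302.0], 0.82), ([289.2, 313.3], 0.6)], 'top': [([351.1, 230.0], 0.77), ([361.0, 237.8], 0.16)]}
    [ 0.539  -0.2309  0.092 ]
caddy_tab {'side': [([292.6, 246.8], 0.65)], 'top': [([372.1, 226.7], 0.55)]}
    [ 0.5354 -0.2329  0.2827]
caddy_beam {'side': [([288.7, 261.7], 0.66), ([217.6, 244.4], 0.54)], 'top': [([360.5, 226.4], 0.85)]}
    [ 0.5374 -0.2233  0.2256]
drystand {'side': [([280.2, 319.4], 0.75)], 'top': [([340.6, 239.3], 0.76), ([361.8, 225.5], 0.55)]}
    [ 0.5238 -0.2223  0.0029]
dock {'side': [([242.5, 174.1], 0.68)], 'top': []}
dock_bar {'side': [([234.2, 116.2], 0.65)], 'top': [([138.6, 222.9], 0.59)]}
    [0.535  0.2182 0.2147]
dock_lip {'side': [([219.0, 111.3], 0.78)], 'top': [([131.7, 244.5], 0.6), ([371.7, 224.3], 0.28)]}
    [0.4955 0.2231 0.2321]
filter0 {'side': [([257.2, 402.8], 0.7), ([287.8, 312.8], 0.63), ([297.8, 285.2], 0.57)], 'top': [([358.0, 234.9], 0.66), ([344.9, 224.0], 0.59), ([357.5, 284.6], 0.5)]}
    [ 0.5017 -0.3156 -0.213 ]
filter1 {'side': [([257.2, 402.8], 0.7), ([287.8, 312.8], 0.63), ([297.8, 285.2], 0.57)], 'top': [([358.0, 234.9], 0.66), ([344.9, 224.0], 0.59), ([357.5, 284.6], 0.5)]}
    [ 0.5017 -0.3156 -0.213 ]
side [ 0.417 -0.554  0.775]
top [ 0.467 -0.04   1.055]
1.0 [ 9.82022953e-01  1.88761539e-01  4.80689151e-06 -3.04051016e-05] [-0.34807101 -0.07440233 -0.65237356]
```

View pics/s0.png

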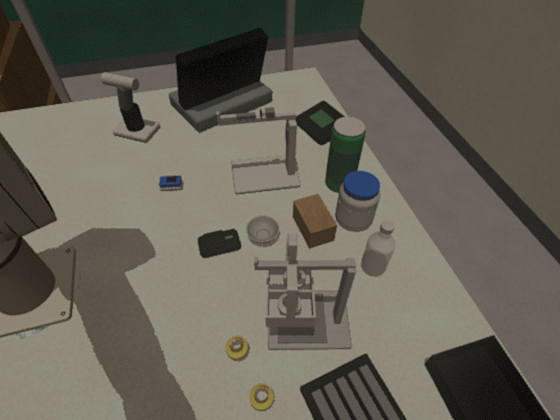

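View pics/t0.png

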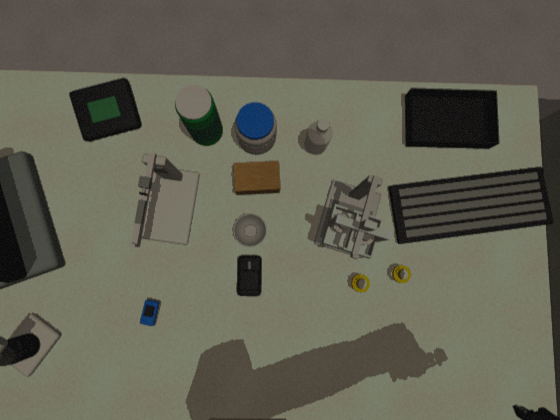

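The side view shows the caddy on the drying stand at about (290,300). The dock is at about (258,117) with its base at (265,175). Possible confusions: the yellow filters at side (237,347) and (262,397) are look-alikes to avoid, and the two hooks are the stand at side (310,265) and the dock at side (255,117). The only white caddy is the one at side (290,300), top (355,228). A close crop will check that and give the yaws.

```bash
python3 - <<'E'
from h import *
a=cv2.imread("pics/s0.png");b=cv2.imread("pics/t0.png")
z=lambda i,x,y,w,h:cv2.resize(cv2.convertScaleAbs(i[y:y+h,x:x+w],alpha=1.4),(400,300),interpolation=cv2.INTER_CUBIC)
cv2.imwrite("pics/c1.png",np.vstack([np.hstack([z(b,300,165,100,75*1),z(b,300,165,1*100,75)])[:, :400] if 0 else np.hstack([z(b,305,165,120,90+10),z(b,110,145,133,100)]),np.hstack([z(a,240,225,133,100),z(a,205,95,120,90)])]))
E
```

```text
(no output)
```

View pics/c1.png

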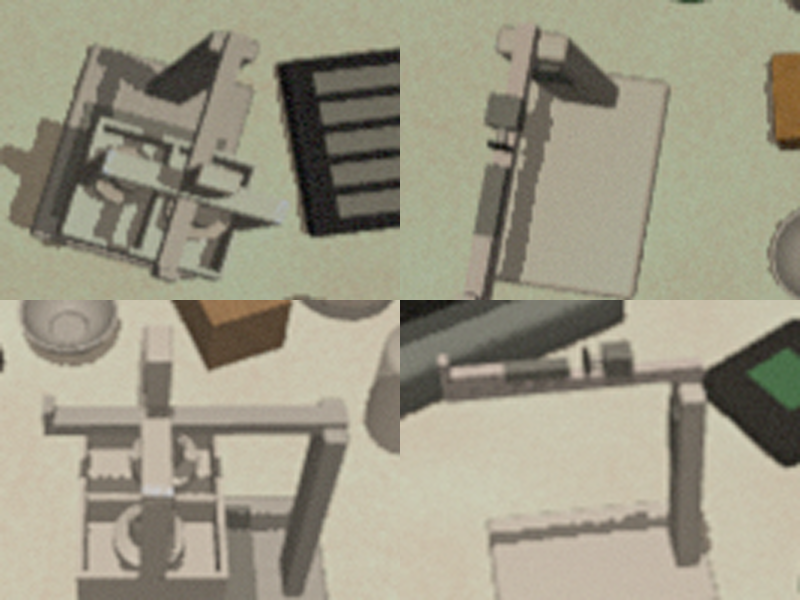

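The crop confirms the white caddy with two white filters hanging on the steel stand's bar. Stand bar ends in the top view are about (356,257) and (375,177). The dock bar runs from its lip at top (138,243) to about (150,155). The seat, buffer and back block show along it at side (245-285,108).

```bash
python3 - <<'E'
from h import *
def seg(t,c,a,b,z):
    A=atz(c,a,z);B=atz(c,b,z);d=B-A; print(t,c,A.round(4),B.round(4),"len",np.hypot(*d).round(4),"yaw",np.degrees(np.arctan2(d[1],d[0])).round(1))
seg("stand","top",(356,256.7),(375.5,176.7),.225)
seg("stand","side",(256,260),(354.7,260),.231)
seg("dock","top",(138,243),(150,155),.215)
seg("dock","side",(217.6,111.5),(295,113.6),.221)
# base plates: long edges
b=lambda x,y:(110+(x-400)/3.008,145+y/3)
seg("dockbase R","top",b(633,297),b(667,85),.008)
seg("dock front","top",b(633,297),b(500,282),.008)
print("dock seat front block / buffer / back block (top, z .22)",[atz("top",b(x,y),.22).round(4) for x,y in((490,165),(500,147),(505,130),(505,95))])
s=lambda x,y:(205+(x-400)/3.333,95+(y-300)/3.333)
print("side",[atz("side",s(x,y),.22).round(4) for x,y in((505,362),(570,360),(587,352),(605,348),(632,345))])
# caddy beam ends from the top view
c=lambda x,y:(305+x/3.333,165+y/3)
seg("tray left edge","top",c(35,235),c(93,45),.095)
seg("tray front","top",c(35,235),c(165,278),.135)
for n in("caddy_beam","caddy_tab"):
    for cam in("side","top"):
        d=bot.silhouettes(cam,n)
        print(n,cam,[(round(k["confidence"],2),np.round(k["uv"],1),k["mask"].sum()) for k in d[:2]])
E
```

```text
stand top [ 0.48   -0.2148] [ 0.6419 -0.2548] len 0.1667 yaw -13.9
stand side [ 0.4809 -0.2077] [ 0.6408 -0.2543] len 0.1666 yaw -16.2
dock top [0.4976 0.2165] [0.6765 0.2037] len 0.1793 yaw -4.1
dock side [0.4957 0.2391] [0.6751 0.1801] len 0.1889 yaw -18.2
dockbase R top [0.5056 0.1584] [0.6843 0.1387] len 0.1798 yaw -6.3
dock front top [0.5056 0.1584] [0.5154 0.2676] len 0.1097 yaw 84.9
dock seat front block / buffer / back block (top, z .22) [array([0.5829, 0.2167]), array([0.5952, 0.2109]), array([0.6067, 0.2083]), array([0.6305, 0.2097])]
side [array([0.5384, 0.2197]), array([0.5846, 0.2093]), array([0.599 , 0.2156]), array([0.6131, 0.2168]), array([0.6334, 0.2151])]
tray left edge top [ 0.5105 -0.1492] [ 0.6588 -0.1883] len 0.1534 yaw -14.8
tray front top [ 0.5086 -0.1446] [ 0.4793 -0.2305] len 0.0907 yaw -108.9
caddy_beam side [(0.79, array([289.1, 295.3]), np.int64(3051))]
caddy_beam top [(0.62, array([349. , 231.4]), np.int64(1888))]
caddy_tab side [(0.72, array([287.9, 295. ]), np.int64(2838))]
caddy_tab top [(0.98, array([353.1, 234.2]), np.int64(2099)), (0.75, array([251.7, 229.2]), np.int64(916))]
```

```bash
cat > fit.py <<'E'
from h import *
from scipy.optimize import differential_evolution
def box(x0,x1,y0,y1,z0,z1):
    v=[(x,y,z) for x in(x0,x1) for y in(y0,y1) for z in(z0,z1)]
    return [(v[i],v[j]) for i in range(8) for j in range(i) if bin(i^j).count("1")==1]
def pts(E):
    return np.vstack([np.linspace(a,b,max(3,int(np.hypot(*(np.array(a)-b)[[0,1]])/.002)+3)) if 1 else 0 for a,b in [(np.array(a),np.array(b)) for a,b in E]])
M={"dock":box(-.05,.12,-.006,.006,.193,.215)[:0]+[((-.044,s,.215),(0,s,.215)) for s in(-.006,.006)]+[((-.05,s,.193),(.10,s,.193)) for s in(-.006,.006)]+box(-.05,-.044,-.006,.006,.215,.227),
"drystand":[((-.044,s,z),(.122,s,z)) for s in(-.006,.006) for z in(.225,.213)]+box(-.05,-.044,-.006,.006,.225,.237),
"caddy":box(-.045,.045,-.056,.056,0,.04)+box(-.008,.008,-.056,.056,.13,.14)+box(-.007,.007,-.012,.012,.155,.2)}
def world(p,X): 
    c,s=np.cos(p[2]),np.sin(p[2]); return np.c_[p[0]+c*X[:,0]-s*X[:,1],p[1]+s*X[:,0]+c*X[:,1],X[:,2]+(p[3] if len(p)>3 else 0)]
def grad(im):
    g=cv2.GaussianBlur(im,(0,0),.8).astype(np.float32); G=sum(np.hypot(cv2.Sobel(g[...,i],5,1,0),cv2.Sobel(g[...,i],5,0,1)) for i in range(3))
    return np.minimum(cv2.GaussianBlur(G,(0,0),1),200)
def fit(n,g,b,x0):
    X=pts(M[n])
    def cost(p):
        W=np.c_[world(p,X),np.ones(len(X))];t=0
        for c in g:
            q=W@Ps[c].T; q=(q[:,:2]/q[:,2:]).astype(np.float32)
            t-=cv2.remap(g[c],q[:,:1],q[:,1:],1).mean()
        return t
    r=differential_evolution(cost,[(a-d,a+d) for a,d in zip(x0,b)],seed=1,popsize=25,tol=1e-6)
    return r.x,r.fun
Ps={c:P(c) for c in("side","top")}
E
python3 - <<'E'
from fit import *
im={"side":cv2.imread("pics/s0.png"),"top":cv2.imread("pics/t0.png")}
g={c:grad(i) for c,i in im.items()}
R={}
for n,x0,b in(("dock",(.542,.215,-.095),(.015,.015,.1)),("drystand",(.53,-.225,-.25),(.015,.015,.1)),("caddy",(.537,-.228,-.25,.095),(.02,.02,.12,.003))):
    for cs in(("side","top"),("top",),("side",)):
        p,f=fit(n,{c:g[c] for c in cs},b,x0); print(n,cs,p.round(4),round(f,1))
        if len(cs)==2:R[n]=p
out=[]
for c,x,y,w,h in(("top",305,165,133,100),("top",110,150,133,100),("side",235,225,133,100),("side",195,85,133,100)):
    k=4; I=cv2.resize(im[c][y:y+h,x:x+w],None,fx=3,fy=3,interpolation=cv2.INTER_CUBIC)
    for n,col in(("dock",(0,0,255)),("drystand",(255,0,0)),("caddy",(0,0,255))):
        for a,b in M[n]:
            W=world(R[n],np.array([a,b])); q=[tuple(((proj(c,v)-(x,y)+.5)*3).astype(int).tolist()) for v in W]; cv2.line(I,q[0],q[1],col,1)
    out.append(I)
cv2.imwrite("pics/f1.png",np.vstack([np.hstack(out[:2]),np.hstack(out[2:])]))
E
```

```text
dock ('side', 'top') [ 0.5435  0.2159 -0.1179] -368.5
dock ('top',) [ 0.5535  0.2039 -0.1418] -181.9
dock ('side',) [ 0.5496  0.2162 -0.1011] -198.3
drystand ('side', 'top') [ 0.5246 -0.2251 -0.2835] -327.6
drystand ('top',) [ 0.5312 -0.2129 -0.2799] -181.6
drystand ('side',) [ 0.5234 -0.2324 -0.2835] -169.0
caddy ('side', 'top') [ 0.5381 -0.2266 -0.2891  0.092 ] -344.4
caddy ('top',) [ 0.5382 -0.2265 -0.3152  0.092 ] -176.5
caddy ('side',) [ 0.5379 -0.2266 -0.2792  0.092 ] -168.5
```

View pics/f1.png

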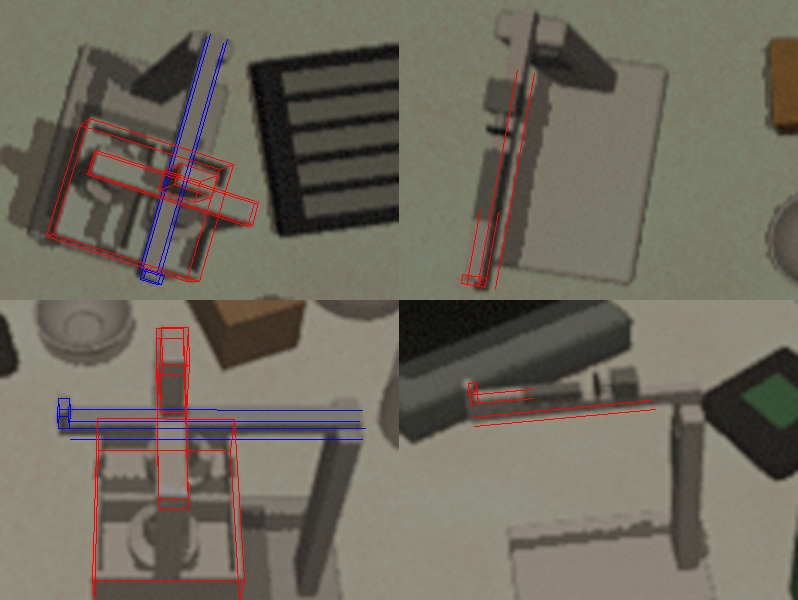

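The caddy fit (0.538, -0.227, yaw -0.285) lies well on the image. The dock fit is off: the drawn bar misses the real one at top-crop (520,20). I'll zoom in on the dock to pick its edges.

```bash
python3 - <<'E'
from h import *
a=cv2.imread("pics/s0.png");b=cv2.imread("pics/t0.png")
f=lambda i,x,y,w,h,k:cv2.resize(cv2.convertScaleAbs(i[y:y+h,x:x+w],alpha=1.5),None,fx=k,fy=k,interpolation=cv2.INTER_CUBIC)
A=np.zeros((550,790,3),np.uint8)
t=f(b,125,148,50,100,5.5); A[:550,:275]=t
s=f(a,212,98,92,34,5.5); A[:s.shape[0],280:280+s.shape[1]]=s
s=f(a,212,130,92,64,5.5); s=s[:360]; A[190:190+s.shape[0],280:280+s.shape[1]]=s
cv2.imwrite("pics/z1.png",A)
E
```

```text
(no output)
```

View pics/z1.png

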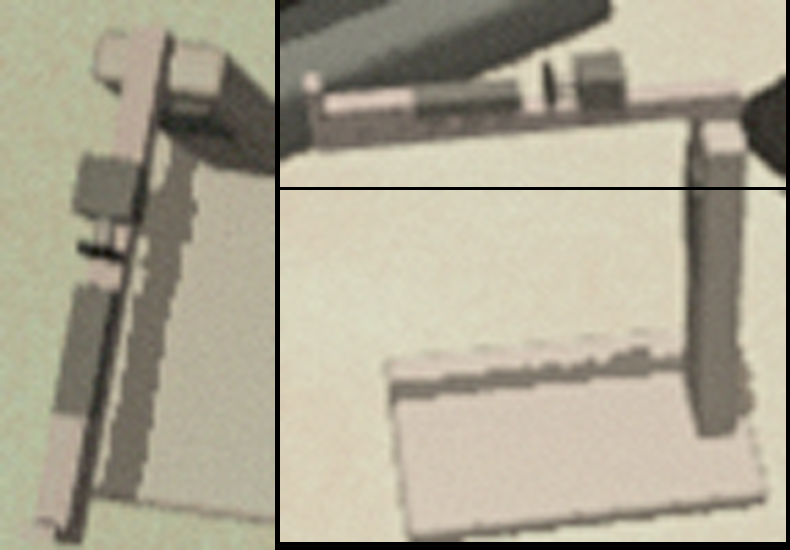

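```bash
python3 - <<'E'
from h import *
t=lambda u,v:(125+u/5.5-.4,148+v/5.5-.4)
s=lambda u,v:(212+(u-280)/5.5-.4,98+v/5.5-.4)
for n,T,S in(("boundary",(67.5,413.5),(414,98)),("padend",(90.5,287.5),(518.5,94)),("lipfront of top",(55,520),(322,100))):
    print(n,"top@.215",atz("top",t(*T),.215).round(4),"side@.215",atz("side",s(*S),.215).round(4),"tri",tri(s(*S),t(*T)).round(4))
s2=lambda u,v:(212+(u-280)/5.5-.4,130+(v-190)/5.5-.4)
print("base side",[atz("side",s2(*q),z).round(4) for q,z in (((390,362),.008),((410,535),.008),((765,490),.008))])
print("base top",[atz("top",t(*q),.008).round(4) for q in ((95,490),(275,518))])
b=lambda x,y:(110+(x-399)/3-.3,150+y/3-.3)
print("base top2",[atz("top",b(*q),.008).round(4) for q in ((633,282),(666,68))])
print("buffer",tri(s(549,82),t(100,248)).round(4), "backblock", tri(s(576,67),t(108,215)).round(4))
print("bar bottom edge top@.193",[atz("top",t(*q),.193).round(4) for q in((83,542),(132,265))])
o=bot.get_obs();print(o["clock"],o["joint_pos"])
E
```

```text
boundary top@.215 [0.5377 0.2213] side@.215 [0.5366 0.2198] tri [0.5374 0.2218 0.2135]
padend top@.215 [0.5839 0.216 ] side@.215 [0.582  0.2102] tri [0.5842 0.2177 0.2095]
lipfront of top top@.215 [0.4992 0.2233] side@.215 [0.4972 0.2292] tri [0.4978 0.2217 0.2204]
base side [array([0.5214, 0.2899]), array([0.5053, 0.1624]), array([0.6856, 0.1433])]
base top [array([0.521 , 0.2713]), array([0.5103, 0.1903])]
base top2 [array([0.5063, 0.1578]), array([0.6867, 0.139 ])]
buffer [0.5976 0.213  0.2166] backblock [0.6087 0.2082 0.2257]
bar bottom edge top@.193 [array([0.4922, 0.2195]), array([0.5959, 0.2078])]
1.2 [-1.19101839e+00  2.40604956e-01  4.97864082e-03  1.33517890e+00
  3.35321526e-05  1.57080381e+00]
```

```bash
python3 -m inch '[15,10,20,0,0,0.06,100, 40,27,40,0,0,0.12,100, 65,44,60,0,0,0.18,100, 90,60,80,0,0,0.24,100, 115,77,90,0,0,0.30,100, 140,94,90,0,0,0.36,100, 165,110,90,0,0,0.42,100, 190,127,90,0,0,0.48,100]'
python3 -m inch '[25,17,0,0,0,0.07,100, 50,34,0,0,0,0.14,100, 75,51,0,0,0,0.21,100, 100,68,0,0,0,0.28,100, 125,85,0,0,0,0.35,100, 150,101,0,0,0,0.42,100, 160,108,0,0,0,0.426,100, 163,110,0,0,0,0.426,100]'
python3 -m inch '[0,0,0,0,0,0,100,0,0,0,0,0,0,100,0,0,0,0,0,0,100]'
python3 - <<'E'
from h import *
snap("top","pics/t1.png");snap("side","pics/s1.png")
for c in("side","top"):
    print(c,[(d["uv"],d["confidence"]) for d in bot.spot_point(c,"caddy_tab")], proj(c,[.5381,-.2266,.273]))
E
```

```text
clock: 1.87
eef_pos: [0.3766, -0.3366, 0.3438]
tool_rot: [0.908, 0.418, 0.0, 0.001]
ft_force: [-0.1, -0.6, 0.4]
grip_width: 0.0855
grasp_force: 0.0
clock: 2.53
eef_pos: [0.5399, -0.2258, 0.3424]
tool_rot: [0.8, 0.6, -0.0, -0.0]
ft_force: [-0.1, -0.0, 0.6]
grip_width: 0.0855
grasp_force: 0.0
clock: 2.78
eef_pos: [0.5373, -0.2284, 0.3437]
tool_rot: [0.801, 0.599, -0.0, 0.0]
ft_force: [-0.8, -0.5, -0.3]
grip_width: 0.0854
grasp_force: 0.0
side [([289.5, 247.4], 0.84), ([355.5, 215.4], 0.71)] [292.61207951 246.77915516]
top [([370.2, 223.5], 0.72)] [367.51020486 225.44089169]
```

```bash
python3 -m inch '[0,1,-15,0,0,0,100, 1,2,-30,0,0,0,100, 1,2,-42,0,0,0,100, 1,2,-52,0,0,0,100, 1,2,-60,0,0,0,100, 1,2,-65,0,0,0,100, 1,2,-65,0,0,0,100, 1,2,-65,0,0,0,100]'
python3 - <<'E'
from h import *
a=snap("side","pics/s2.png");b=snap("top","pics/t2.png")
f=lambda i,x,y,w,h,k:cv2.resize(cv2.convertScaleAbs(i[y:y+h,x:x+w],alpha=1.5),None,fx=k,fy=k,interpolation=cv2.INTER_CUBIC)
cv2.imwrite("pics/z2.png",np.hstack([f(a,230,190,130,140,3),f(b,310,160,130,140,3)]))
E
```

```text
clock: 3.65
eef_pos: [0.5393, -0.2255, 0.2785]
tool_rot: [0.8, 0.599, 0.0, 0.0]
ft_force: [0.4, -0.6, 0.2]
grip_width: 0.0853
grasp_force: 0.0
```

View pics/z2.png

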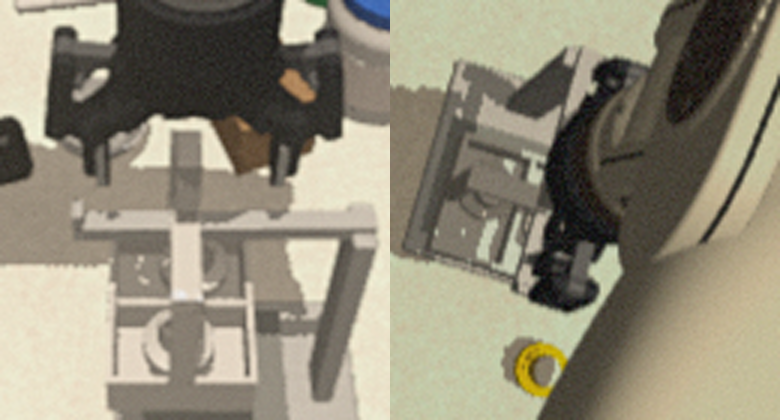

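The tab at crop (187,165) stands between the two fingers at (105,170) and (283,170), a couple of mm off centre. I'll shift slightly and close.

```bash
python3 -m inch '[-2,0,0,0,0,0,100, -2,0,0,0,0,0,60, -2,0,0,0,0,0,40, -2,0,0,0,0,0,30, -2,0,0,0,0,0,22, -2,0,0,0,0,0,16, -2,0,0,0,0,0,10, -2,0,0,0,0,0,0]'
python3 -m inch '[0,0,0,0,0,0,0, 0,0,0,0,0,0,0, 0,0,0,0,0,0,0, 0,0,0,0,0,0,0, 0,0,0,0,0,0,0, 0,0,0,0,0,0,0]'
```

```text
clock: 4.42
eef_pos: [0.5375, -0.2254, 0.2784]
tool_rot: [0.8, 0.6, 0.0, 0.0]
ft_force: [-0.8, 1.1, 1.0]
grip_width: 0.0132
grasp_force: 58.9
clock: 4.92
eef_pos: [0.5375, -0.2254, 0.2784]
tool_rot: [0.8, 0.6, 0.0, 0.0]
ft_force: [0.8, -0.5, 1.5]
grip_width: 0.0134
grasp_force: 59.0
```

```bash
python3 -m inch '[0,0,1,0,0,0,0, 0,0,3,0,0,0,0, 0,0,6,0,0,0,0, 0,0,11,0,0,0,0, 0,0,16,0,0,0,0, 0,0,21,0,0,0,0, 0,0,24,0,0,0,0, 0,0,25,0,0,0,0]'
python3 -m inch '[0,0,0,0,0,0,0, 0,0,0,0,0,0,0, 0,0,0,0,0,0,0, 0,0,0,0,0,0,0]'
python3 - <<'E'
from h import *
a=snap("side","pics/s3.png");b=snap("top","pics/t3.png")
f=lambda i,x,y,w,h,k:cv2.resize(cv2.convertScaleAbs(i[y:y+h,x:x+w],alpha=1.5),None,fx=k,fy=k,interpolation=cv2.INTER_CUBIC)
cv2.imwrite("pics/z3.png",f(a,230,190,130,140,4))
o=bot.get_obs();print(o["ft_force"],o["ft_torque"])
E
```

```text
clock: 5.58
eef_pos: [0.5377, -0.2255, 0.3044]
tool_rot: [0.8, 0.6, 0.0, 0.001]
ft_force: [0.2, 0.0, -3.1]
grip_width: 0.0135
grasp_force: 58.4
clock: 5.92
eef_pos: [0.5372, -0.2253, 0.303]
tool_rot: [0.8, 0.6, -0.0, -0.0]
ft_force: [-0.1, -0.3, -3.6]
grip_width: 0.0132
grasp_force: 58.4
[ 0.18433097  0.36711165 -3.7535833 ] [ 0.00993021 -0.02796867  0.03275995]
```

View pics/z3.png

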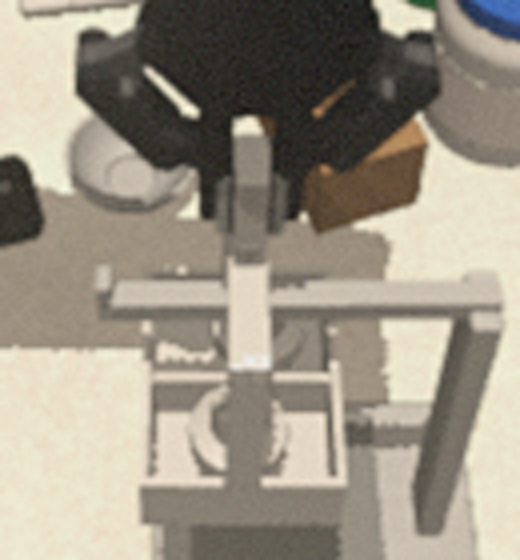

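The caddy hangs level in the grip with both filters inside, and its crossbeam is about 25 mm above the bar (crop (250,310)). Next I'll take it off over the stand's -x end.

```bash
python3 -m inch '[0,0,3,0,0,0,0, -1,0,7,0,0,0,0, -4,1,10,0,0,0,0, -10,3,10,0,0,0,0, -18,5,10,0,0,0,0, -27,8,10,0,0,0,0, -36,11,10,0,0,0,0, -45,13,10,0,0,0,0]'
python3 -m inch '[-10,3,0,0,0,0,0, -20,6,0,0,0,0,0, -29,8,0,0,0,0,0, -36,10,0,0,0,0,0, -42,12,0,0,0,0,0, -46,13,0,0,0,0,0, -48,14,0,0,0,0,0, -49,14,0,0,0,0,0]'
python3 -m inch '[0,3,0,0,0,0,0, 0,9,0,0,0,0,0, 1,18,0,0,0,0.01,0, 2,30,0,0,0,0.02,0, 3,45,0,0,0,0.03,0, 4,62,0,0,0,0.04,0, 5,80,0,0,0,0.05,0, 6,98,0,0,0,0.06,0]'
python3 -m inch '[1,18,0,0,0,0.01,0, 2,36,0,0,0,0.02,0, 3,54,0,0,0,0.03,0, 4,72,0,0,0,0.04,0, 5,90,0,0,0,0.05,0, 6,108,0,0,0,0.06,0, 7,126,0,0,0,0.07,0, 8,144,0,0,0,0.08,0]'
```

```text
clock: 6.68
eef_pos: [0.4914, -0.2119, 0.3135]
tool_rot: [0.8, 0.6, 0.0, 0.0]
ft_force: [-0.1, 0.5, -2.6]
grip_width: 0.0133
grasp_force: 58.5
clock: 7.35
eef_pos: [0.4432, -0.1983, 0.3135]
tool_rot: [0.8, 0.6, 0.0, 0.0]
ft_force: [-0.1, 0.2, -3.3]
grip_width: 0.0131
grasp_force: 58.5
clock: 8.02
eef_pos: [0.4494, -0.0985, 0.3133]
tool_rot: [0.782, 0.624, 0.0, -0.0]
ft_force: [0.8, -0.2, -3.8]
grip_width: 0.0133
grasp_force: 58.5
clock: 8.68
eef_pos: [0.457, 0.0457, 0.3134]
tool_rot: [0.756, 0.655, 0.0, -0.0]
ft_force: [0.2, -0.0, -3.8]
grip_width: 0.0133
grasp_force: 58.5
```

```bash
python3 -m inch '[1,18,0,0,0,0.01,0, 2,36,0,0,0,0.02,0, 3,54,0,0,0,0.03,0, 4,72,0,0,0,0.037,0, 5,90,0,0,0,0.037,0, 5,107,0,0,0,0.037,0, 5,123,0,0,0,0.037,0, 5,138,0,0,0,0.037,0]'
python3 -m inch '[0,13,0,0,0,0,0, 0,24,0,0,0,0,0, 0,33,0,0,0,0,0, 0,40,0,0,0,0,0, 0,44,0,0,0,0,0, 0,46,0,0,0,0,0, 0,46,0,0,0,0,0, 0,46,0,0,0,0,0]'
python3 - <<'E'
from fit import *
a=snap("side","pics/s4.png");b=snap("top","pics/t4.png")
g={"side":grad(a),"top":grad(b)}
o=bot.get_obs();e=o["eef_pos"]
z=e[2]-.2784+.095
for cs in(("side","top"),("top",),("side",)):
    p,f=fit("caddy",{c:g[c] for c in cs},(.015,.015,.1,.006),(e[0],e[1],-.108,z)); print(cs,p.round(4),round(f,1))
print(e,z,o["ft_force"],o["ft_torque"])
I=[]
for im,x,y,w,h in((a,180,80,130,140),(b,105,150,130,140)):
    c="side" if im is a else "top"
    I.append(cv2.resize(cv2.convertScaleAbs(im[y:y+h,x:x+w],alpha=1.5),None,fx=3,fy=3,interpolation=cv2.INTER_CUBIC))
cv2.imwrite("pics/z4.png",np.hstack(I))
E
```

```text
clock: 9.35
eef_pos: [0.4616, 0.1838, 0.3132]
tool_rot: [0.744, 0.669, -0.0, -0.0]
ft_force: [0.5, 0.8, -3.4]
grip_width: 0.0133
grasp_force: 58.5
clock: 10.02
eef_pos: [0.4624, 0.2272, 0.3133]
tool_rot: [0.744, 0.668, -0.0, 0.0]
ft_force: [1.1, -0.8, -3.0]
grip_width: 0.0136
grasp_force: 58.5
('side', 'top') [ 0.4619  0.2235 -0.0946  0.1328] -313.5
('top',) [ 0.4619  0.2249 -0.0884  0.124 ] -149.9
('side',) [ 0.462   0.2335 -0.0909  0.1256] -165.7
[0.4624344  0.22708199 0.31337013] 0.12997013261069937 [-0.18889082 -0.0264799  -3.75955309] [ 0.03007595 -0.03224287 -0.05185428]
```

View pics/z4.png

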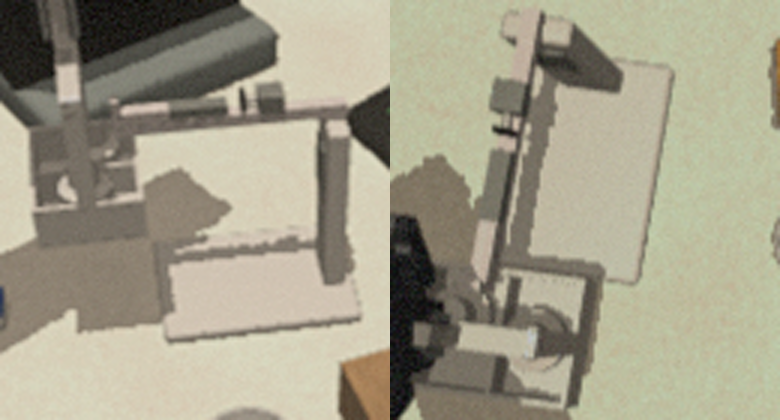

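The caddy is level in front of the dock's lip: the beam's near end is at top-crop (537,340) and the dock bar starts at (480,290). I'll check the lateral alignment numerically.

```bash
python3 -m inch '[0,0,0,0,0,0,0, 0,0,0,0,0,0,0]'
python3 - <<'E'
from fit import *
a=snap("side","pics/s5.png");b=snap("top","pics/t5.png")
g={"side":grad(a),"top":grad(b)}
e=bot.get_obs()["eef_pos"]; print(e)
for cs in(("side","top"),("top",),("side",)):
    for zz in (.128,.131):
        p,f=fit("caddy",{c:g[c] for c in cs},(.015,.012,.0001,.0001),(e[0],e[1],-.107,zz)); print(cs,p.round(4),round(f,1))
# dock: only visible edges, old clean picture
M["dock"]=[((-.044,s,.215),(.04,s,.215)) for s in(-.006,.006)]+[((-.05,-.006,.193),(.12,-.006,.193))]+[((-.05,s,.227),(-.044,s,.227)) for s in(-.006,.006)]+[((-.05,-.006,.227),(-.05,.006,.227))]
g={"side":grad(cv2.imread("pics/s0.png")),"top":grad(cv2.imread("pics/t0.png"))}
for cs in(("side","top"),("top",),("side",)):
    p,f=fit("dock",{c:g[c] for c in cs},(.012,.01,.02),(.540,.2215,-.108)); print("dock",cs,p.round(4),round(f,1))
for s in((-.056),(.056)): print([proj(c,world((e[0],e[1],-.107,.13),np.array([[0,s,.14]]))[0]).round(1) for c in("side","top")])
for cam in("side","top"):
    for n in("caddy_beam","caddy_tab","dock_lip","dock_bar"): print(cam,n,[(np.round(d["uv"],1),round(d["confidence"],2)) for d in bot.spot_point(cam,n)[:2]])
E
```

```text
clock: 10.28
eef_pos: [0.4625, 0.2272, 0.3134]
tool_rot: [0.744, 0.668, 0.0, 0.0]
ft_force: [-0.3, 0.2, -3.2]
grip_width: 0.0131
grasp_force: 58.5
[0.46242251 0.22737452 0.31335197]
('side', 'top') [ 0.4622  0.2265 -0.1069  0.1281] -311.8
('side', 'top') [ 0.4621  0.225  -0.1069  0.1311] -313.5
('top',) [ 0.4626  0.2247 -0.107   0.1279] -150.2
('top',) [ 0.4626  0.2242 -0.107   0.1309] -149.8
('side',) [ 0.4621  0.2306 -0.1069  0.1279] -164.7
('side',) [ 0.462   0.2267 -0.107   0.1309] -164.5
dock ('side', 'top') [ 0.5463  0.2184 -0.088 ] -378.3
dock ('top',) [ 0.5473  0.218  -0.088 ] -179.2
dock ('side',) [ 0.5413  0.2215 -0.0881] -199.9
[array([202.9, 113.1]), array([152. , 264.7])]
[array([200.6,  85.6]), array([ 91.4, 256.8])]
side caddy_beam [(array([201.9, 105.4]), 0.6), (array([243.3, 174.5]), 0.56)]
side caddy_tab [(array([194.7,  84.9]), 0.78)]
side dock_lip [(array([216.4, 112.6]), 0.56)]
side dock_bar [(array([237.8, 113.9]), 0.6), (array([216.7, 113.2]), 0.27)]
top caddy_beam [(array([125.1, 259.8]), 0.83), (array([140.6, 224. ]), 0.22)]
top caddy_tab [(array([116.2, 261.7]), 0.7), (array([339.1, 238.2]), 0.55)]
top dock_lip [(array([132. , 245.7]), 0.74)]
top dock_bar [(array([139.6, 223.3]), 0.73)]
```

```bash
python3 - <<'E'
from h import *
a=cv2.imread("pics/s5.png");b=cv2.imread("pics/t5.png")
f=lambda i,x,y,w,h,k:cv2.resize(cv2.convertScaleAbs(i[y:y+h,x:x+w],alpha=1.6),None,fx=k,fy=k,interpolation=cv2.INTER_CUBIC)
cv2.imwrite("pics/z5.png",np.hstack([f(b,105,218,72,92,5.5),f(a,185,70,70,92,5.5)]))
E
```

```text
(no output)
```

View pics/z5.png

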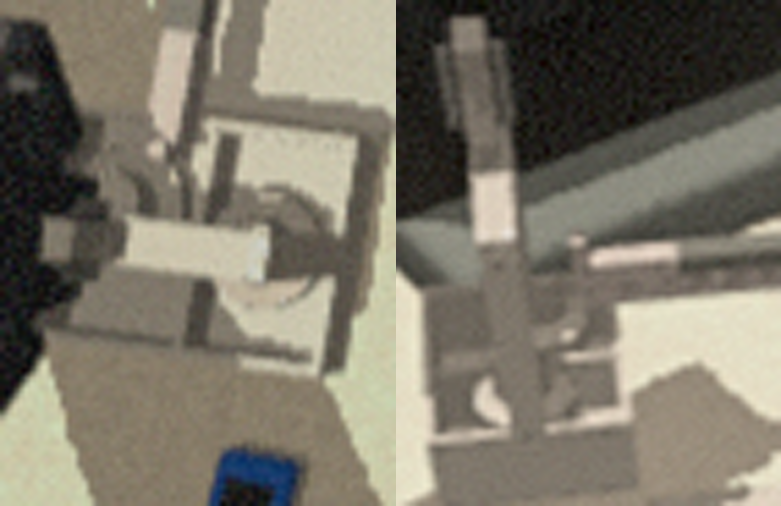

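```bash
python3 - <<'E'
from h import *
t=(153.3,263.8); s=(202.6,113.8)
E=tri(s,t); print("beam -y end",E.round(4)); 
for e in (E[:2],atz("top",t,.27)): print("centre",np.round(e+.056*np.array([np.sin(.107),np.cos(.107)]),4))
# divider and tray edges in top view
q=lambda u,v:(105+u/5.5-.41,218+v/5.5-.41)
print("divider",atz("top",q(230,140),.17).round(4),atz("top",q(200,330),.17).round(4))
print("-y rim corners",atz("top",q(388,122),.17).round(4),atz("top",q(330,375),.17).round(4))
# bar in this picture: left/right edges of light top at z .215
for l,r in (((163,30),(193,33)),((153,115),(183,118))): print("bar mid",((atz("top",q(*l),.215)+atz("top",q(*r),.215))/2).round(4))
E
```

```text
beam -y end [0.4569 0.1695 0.2699]
centre [0.4629 0.2251]
centre [0.4641 0.2251]
divider [0.4996 0.2129] [0.4283 0.2197]
-y rim corners [0.5078 0.1537] [0.4127 0.1703]
bar mid [0.5366 0.2211]
bar mid [0.5059 0.2227]
```

The beam's centre comes out at about (0.463, 0.225), with the bar's line there at y≈0.229, so I need +4 mm in y. Then I go in over the lip and lower partway.

```bash
python3 -m inch '[0,1,0,0,0,0,0, 0,3,0,0,0,0,0, 0,4,0,0,0,0,0, 3,4,0,0,0,0,0, 8,3,0,0,0,0,0, 15,2,0,0,0,0,0, 23,1,0,0,0,0,0, 31,1,0,0,0,0,0]'
python3 -m inch '[8,-1,0,0,0,0,0, 15,-2,0,0,0,0,0, 21,-2,0,0,0,0,0, 25,-3,0,0,0,0,0, 27,-3,0,0,0,0,0, 27,-3,-2,0,0,0,0, 27,-3,-6,0,0,0,0, 27,-3,-11,0,0,0,0]'
python3 -m inch '[0,0,-5,0,0,0,0, 0,0,-9,0,0,0,0, 0,0,-12,0,0,0,0, 0,0,-14,0,0,0,0, 0,0,-15,0,0,0,0, 0,0,-16,0,0,0,0, 0,0,-16,0,0,0,0, 0,0,-16,0,0,0,0]'
```

```text
clock: 11.45
eef_pos: [0.4944, 0.2283, 0.3133]
tool_rot: [0.744, 0.668, 0.0, 0.0]
ft_force: [0.0, -0.5, -2.7]
grip_width: 0.0133
grasp_force: 58.5
clock: 12.12
eef_pos: [0.5202, 0.2257, 0.3022]
tool_rot: [0.744, 0.668, 0.0, 0.0]
ft_force: [0.2, -0.7, -4.0]
grip_width: 0.013
grasp_force: 58.5
clock: 12.78
eef_pos: [0.5205, 0.2256, 0.2865]
tool_rot: [0.744, 0.668, 0.0, 0.0]
ft_force: [0.2, 0.3, -2.4]
grip_width: 0.0134
grasp_force: 58.5
```

```bash
python3 -m inch '[0,0,-2,0,0,0,0, 0,0,-4,0,0,0,0, 0,0,-6,0,0,0,0, 0,0,-7,0,0,0,0, 0,0,-8,0,0,0,0, 0,0,-8,0,0,0,0]'
python3 -m inch '[0,0,-1,0,0,0,0, 0,0,-2,0,0,0,0, 0,0,-2,0,0,0,0]'
```

```text
clock: 13.28
eef_pos: [0.5202, 0.2256, 0.2779]
tool_rot: [0.744, 0.668, -0.0, -0.0]
ft_force: [0.5, 0.1, -4.2]
grip_width: 0.0138
grasp_force: 58.5
clock: 13.53
eef_pos: [0.5203, 0.2256, 0.2761]
tool_rot: [0.744, 0.668, -0.0, -0.0]
ft_force: [-0.4, -0.3, -3.7]
grip_width: 0.0134
grasp_force: 58.5
```

```bash
python3 -m inch '[0,0,-1,0,0,0,0, 0,0,-2,0,0,0,0, 0,0,-3,0,0,0,0, 0,0,-4,0,0,0,0, 0,0,-5,0,0,0,0, 0,0,-5,0,0,0,0]'
python3 -m inch '[0,0,-0.5,0,0,0,0, 0,0,-1,0,0,0,0, 0,0,-1,0,0,0,0]'
python3 -m inch '[0,0,-0.5,0,0,0,0, 0,0,-1,0,0,0,0, 0,0,-1,0,0,0,0]'
```

```text
clock: 14.03
eef_pos: [0.5203, 0.2256, 0.271]
tool_rot: [0.744, 0.668, -0.0, -0.0]
ft_force: [0.1, 0.2, -4.6]
grip_width: 0.0135
grasp_force: 58.5
clock: 14.28
eef_pos: [0.5204, 0.2256, 0.2702]
tool_rot: [0.744, 0.668, -0.0, -0.0]
ft_force: [-0.2, -0.1, -3.8]
grip_width: 0.0135
grasp_force: 58.5
clock: 14.53
eef_pos: [0.5203, 0.2256, 0.2692]
tool_rot: [0.744, 0.668, -0.0, -0.0]
ft_force: [0.9, -0.1, -3.7]
grip_width: 0.0135
grasp_force: 58.5
```

```bash
python3 -m inch '[0,0,-0.3,0,0,0,0, 0,0,-0.6,0,0,0,0, 0,0,-0.6,0,0,0,0]'
python3 -m inch '[0,0,-0.3,0,0,0,0, 0,0,-0.6,0,0,0,0, 0,0,-0.6,0,0,0,0]'
```

```text
clock: 14.78
eef_pos: [0.5203, 0.2256, 0.2687]
tool_rot: [0.744, 0.668, -0.0, -0.0]
ft_force: [0.2, 0.6, -3.6]
grip_width: 0.0134
grasp_force: 58.5
clock: 15.03
eef_pos: [0.5204, 0.2256, 0.2684]
tool_rot: [0.744, 0.668, 0.0, 0.0]
ft_force: [-0.4, -0.5, -1.9]
grip_width: 0.0131
grasp_force: 58.8
```

```bash
python3 -m inch '[0,0,-0.3,0,0,0,0, 0,0,-0.6,0,0,0,0, 0,0,-0.6,0,0,0,0]'
```

```text
clock: 15.28
eef_pos: [0.5204, 0.2257, 0.2684]
tool_rot: [0.744, 0.668, 0.001, 0.0]
ft_force: [-2.5, -1.4, 2.3]
grip_width: 0.0129
grasp_force: 59.6
```

```bash
python3 -m inch '[0,0,1,0,0,0,0, 0,0.5,2,0,0,0,0, 0,1.5,2,0,0,0,0, 0,2.5,2,0,0,0,0, 0,3,2,0,0,0,0, 0,3,2,0,0,0,0]'
python3 -m inch '[0,-1,0,0,0,0,0, 0,-2,0,0,0,0,0, 0,-3,0,0,0,0,0, 0,-4,0,0,0,0,0, 0,-5,0,0,0,0,0, 0,-6,0,0,0,0,0, 0,-6,0,0,0,0,0]'
```

```text
clock: 15.78
eef_pos: [0.5203, 0.2285, 0.269]
tool_rot: [0.744, 0.668, -0.001, 0.0]
ft_force: [0.6, -0.5, -4.8]
grip_width: 0.0135
grasp_force: 58.4
clock: 16.37
eef_pos: [0.5204, 0.2224, 0.2696]
tool_rot: [0.744, 0.668, 0.0, 0.0]
ft_force: [-0.2, 0.3, -4.5]
grip_width: 0.0132
grasp_force: 58.5
```

No contact within ±3 mm sideways, so the caddy is centred. I'll slide back along the dock's axis about 1 mm above the bar, watching the force.

```bash
python3 -m inch '[0,2,0,0,0,0,0, 1,3,0,0,0,0,0, 4,2.6,0,0,0,0,0, 9,2,0,0,0,0,0, 15,1.4,0,0,0,0,0, 20,0.8,0,0,0,0,0, 23,0.5,0,0,0,0,0, 25,0.3,0,0,0,0,0]'
python3 -m inch '[3,-0.3,0,0,0,0,0, 7,-0.8,0,0,0,0,0, 11,-1.2,0,0,0,0,0, 15,-1.6,0,0,0,0,0, 18,-2,0,0,0,0,0, 20,-2.2,0,0,0,0,0, 20,-2.2,0,0,0,0,0]'
```

```text
clock: 17.03
eef_pos: [0.5461, 0.2228, 0.2692]
tool_rot: [0.744, 0.668, -0.0, -0.0]
ft_force: [-0.3, 0.3, -3.6]
grip_width: 0.0137
grasp_force: 58.7
clock: 17.62
eef_pos: [0.5658, 0.2206, 0.2694]
tool_rot: [0.744, 0.668, 0.0, 0.0]
ft_force: [-0.1, -0.1, -3.8]
grip_width: 0.0136
grasp_force: 58.6
```

```bash
python3 -m inch '[2,-0.2,0,0,0,0,0, 4,-0.4,0,0,0,0,0, 6,-0.6,0,0,0,0,0, 8,-0.9,0,0,0,0,0, 8,-0.9,0,0,0,0,0]'
python3 -m inch '[1,-0.1,0,0,0,0,0, 2,-0.2,0,0,0,0,0, 3,-0.3,0,0,0,0,0, 4,-0.4,0,0,0,0,0, 4,-0.4,0,0,0,0,0]'
python3 -m inch '[1,-0.1,0,0,0,0,0, 2,-0.2,0,0,0,0,0, 3,-0.3,0,0,0,0,0, 3,-0.3,0,0,0,0,0]'
```

```text
clock: 18.03
eef_pos: [0.5738, 0.2198, 0.2695]
tool_rot: [0.744, 0.668, 0.0, 0.0]
ft_force: [-0.5, -0.7, -3.4]
grip_width: 0.0132
grasp_force: 58.7
clock: 18.45
eef_pos: [0.5776, 0.2194, 0.2695]
tool_rot: [0.744, 0.668, 0.0, 0.0]
ft_force: [-0.1, 0.3, -3.3]
grip_width: 0.0132
grasp_force: 58.6
clock: 18.78
eef_pos: [0.5806, 0.2191, 0.2695]
tool_rot: [0.744, 0.668, 0.0, 0.0]
ft_force: [-0.2, 0.6, -3.4]
grip_width: 0.0132
grasp_force: 58.6
```

```bash
for i in 1; do python3 -m inch '[1,-0.1,0,0,0,0,0, 2,-0.2,0,0,0,0,0, 2,-0.2,0,0,0,0,0]'; done
python3 -m inch '[1,-0.1,0,0,0,0,0, 2,-0.2,0,0,0,0,0, 2,-0.2,0,0,0,0,0]'
python3 -m inch '[0.5,0,0,0,0,0,0, 1,-0.1,0,0,0,0,0, 2,-0.2,0,0,0,0,0, 2,-0.2,0,0,0,0,0]'
```

```text
clock: 19.03
eef_pos: [0.5826, 0.2189, 0.2695]
tool_rot: [0.744, 0.668, 0.0, 0.0]
ft_force: [-0.7, 0.6, -3.9]
grip_width: 0.0132
grasp_force: 58.6
clock: 19.28
eef_pos: [0.5846, 0.2187, 0.2695]
tool_rot: [0.744, 0.668, 0.0, 0.0]
ft_force: [-0.2, -0.0, -3.2]
grip_width: 0.0136
grasp_force: 58.6
clock: 19.62
eef_pos: [0.5866, 0.2185, 0.2695]
tool_rot: [0.744, 0.668, 0.0, 0.0]
ft_force: [0.1, 0.1, -3.3]
grip_width: 0.0138
grasp_force: 58.6
```

```bash
python3 -m inch '[0.5,0,0,0,0,0,0, 1,-0.1,0,0,0,0,0, 1.5,-0.2,0,0,0,0,0, 1.5,-0.2,0,0,0,0,0]'
python3 -m inch '[0.5,0,0,0,0,0,0, 1,-0.1,0,0,0,0,0, 1.5,-0.2,0,0,0,0,0, 1.5,-0.2,0,0,0,0,0]'
python3 -c "
from workcell import bot;o=bot.get_obs();print(o['ft_force'],o['ft_torque'])"
```

```text
clock: 19.95
eef_pos: [0.5875, 0.2184, 0.2695]
tool_rot: [0.744, 0.668, -0.0, -0.0]
ft_force: [-1.2, -0.1, -2.8]
grip_width: 0.0135
grasp_force: 58.7
clock: 20.28
eef_pos: [0.589, 0.2182, 0.2695]
tool_rot: [0.744, 0.668, -0.0, -0.0]
ft_force: [-2.4, 1.3, -2.5]
grip_width: 0.0133
grasp_force: 58.8
[-2.37935547  1.28830101 -2.4962005 ] [0.13298613 0.79034031 0.01119565]
```

Buffer contact came at TCP x≈0.587, as predicted from the picture. I'll push on about 6 mm in all, then lower gently.

```bash
python3 -m inch '[0.7,0,0,0,0,0,0, 1.4,-0.1,0,0,0,0,0, 2.1,-0.2,0,0,0,0,0, 2.8,-0.3,0,0,0,0,0, 2.8,-0.3,0,0,0,0,0]'
python3 -m inch '[0.5,0,0,0,0,0,0, 1,-0.1,0,0,0,0,0, 1.5,-0.2,0,0,0,0,0, 1.5,-0.2,0,0,0,0,0]'
python3 -c "
from workcell import bot;o=bot.get_obs();print(o['ft_force'],o['ft_torque'])"
```

```text
clock: 20.7
eef_pos: [0.5919, 0.2179, 0.2695]
tool_rot: [0.744, 0.668, -0.0, -0.0]
ft_force: [-5.8, 1.2, -1.1]
grip_width: 0.0136
grasp_force: 58.9
clock: 21.03
eef_pos: [0.5931, 0.2178, 0.2695]
tool_rot: [0.744, 0.668, -0.0, -0.001]
ft_force: [-5.7, 0.4, -2.0]
grip_width: 0.0134
grasp_force: 59.0
[-5.67869724  0.40971064 -2.00614941] [ 0.17202157  1.37036046 -0.01804224]
```

```bash
python3 -m inch '[0.5,0,0,0,0,0,0, 1,-0.1,0,0,0,0,0, 1,-0.1,-0.5,0,0,0,0, 1,-0.1,-1,0,0,0,0, 1,-0.1,-1,0,0,0,0]'
python3 -m inch '[0,0,-0.4,0,0,0,0, 0,0,-0.8,0,0,0,0, 0,0,-0.8,0,0,0,0]'
```

```text
clock: 21.45
eef_pos: [0.5938, 0.2176, 0.2686]
tool_rot: [0.744, 0.668, -0.001, -0.001]
ft_force: [-6.7, -0.3, -0.4]
grip_width: 0.0132
grasp_force: 59.1
clock: 21.7
eef_pos: [0.5938, 0.2177, 0.2678]
tool_rot: [0.744, 0.668, -0.001, -0.001]
ft_force: [-6.5, 1.0, -0.3]
grip_width: 0.0131
grasp_force: 59.1
```

```bash
python3 -m inch '[0,0,-0.4,0,0,0,0, 0,0,-0.8,0,0,0,0, 0,0,-0.8,0,0,0,0]'
python3 -m inch '[0,0,-0.4,0,0,0,0, 0,0,-0.8,0,0,0,0, 0,0,-0.8,0,0,0,0]'
```

```text
clock: 21.95
eef_pos: [0.5938, 0.2177, 0.2671]
tool_rot: [0.744, 0.668, -0.0, -0.001]
ft_force: [-6.4, 0.4, -0.5]
grip_width: 0.0136
grasp_force: 59.1
clock: 22.2
eef_pos: [0.5938, 0.2177, 0.2662]
tool_rot: [0.744, 0.668, -0.0, -0.001]
ft_force: [-6.6, 0.5, -0.0]
grip_width: 0.0134
grasp_force: 59.1
```

It's going down into the notch with constant friction, so I'll continue.

```bash
python3 -m inch '[0,0,-0.4,0,0,0,0, 0,0,-0.8,0,0,0,0, 0,0,-1.2,0,0,0,0, 0,0,-1.6,0,0,0,0, 0,0,-2,0,0,0,0, 0,0,-2,0,0,0,0]'
python3 -m inch '[0,0,-0.4,0,0,0,0, 0,0,-0.8,0,0,0,0, 0,0,-1.2,0,0,0,0, 0,0,-1.6,0,0,0,0, 0,0,-2,0,0,0,0, 0,0,-2,0,0,0,0]'
python3 -m inch '[0,0,-0.4,0,0,0,0, 0,0,-0.8,0,0,0,0, 0,0,-1.2,0,0,0,0, 0,0,-1.6,0,0,0,0, 0,0,-2,0,0,0,0, 0,0,-2,0,0,0,0]'
```

```text
clock: 22.7
eef_pos: [0.5938, 0.2177, 0.2642]
tool_rot: [0.744, 0.668, -0.0, -0.001]
ft_force: [-6.7, 0.3, -1.0]
grip_width: 0.0134
grasp_force: 59.1
clock: 23.2
eef_pos: [0.5938, 0.2177, 0.2622]
tool_rot: [0.744, 0.668, -0.0, -0.001]
ft_force: [-5.8, 0.5, 0.3]
grip_width: 0.0135
grasp_force: 59.1
clock: 23.7
eef_pos: [0.5939, 0.2177, 0.2602]
tool_rot: [0.744, 0.668, -0.0, -0.001]
ft_force: [-6.7, 0.3, -0.3]
grip_width: 0.013
grasp_force: 59.1
```

```bash
python3 -m inch '[0,0,-0.4,0,0,0,0, 0,0,-0.8,0,0,0,0, 0,0,-1.2,0,0,0,0, 0,0,-1.2,0,0,0,0]'
python3 -m inch '[0,0,-0.3,0,0,0,0, 0,0,-0.6,0,0,0,0, 0,0,-0.6,0,0,0,0]'
```

```text
clock: 24.03
eef_pos: [0.5938, 0.2177, 0.259]
tool_rot: [0.744, 0.668, -0.0, -0.001]
ft_force: [-6.7, -0.6, -0.1]
grip_width: 0.0133
grasp_force: 59.1
clock: 24.28
eef_pos: [0.5939, 0.2177, 0.2584]
tool_rot: [0.744, 0.668, -0.0, -0.001]
ft_force: [-6.9, -0.1, 0.5]
grip_width: 0.0135
grasp_force: 59.2
```

```bash
python3 -m inch '[0,0,-0.3,0,0,0,0, 0,0,-0.5,0,0,0,0, 0,0,-0.5,0,0,0,0]'
```

```text
clock: 24.53
eef_pos: [0.5938, 0.2177, 0.2584]
tool_rot: [0.744, 0.668, -0.0, -0.001]
ft_force: [-6.4, 0.3, 1.7]
grip_width: 0.0133
grasp_force: 59.4
```

The beam has bottomed (z 0.2584, about 5 N down). I'll ease off the buffer, then open.

```bash
python3 -m inch '[-0.5,0,0.2,0,0,0,0, -1,0.1,0.4,0,0,0,0, -1,0.1,0.4,0,0,0,0, -1,0.1,0.4,0,0,0,0]'
python3 -m inch '[0,0,0,0,0,0,18, 0,0,0,0,0,0,20, 0,0,0,0,0,0,24, 0,0,0,0,0,0,28, 0,0,0,0,0,0,34, 0,0,0,0,0,0,40, 0,0,0,0,0,0,50, 0,0,0,0,0,0,60]'
python3 - <<'E'
from h import *
a=snap("side","pics/s6.png");b=snap("top","pics/t6.png")
f=lambda i,x,y,w,h,k:cv2.resize(cv2.convertScaleAbs(i[y:y+h,x:x+w],alpha=1.6),None,fx=k,fy=k,interpolation=cv2.INTER_CUBIC)
o=bot.get_obs();print(o["ft_force"],o["eef_pos"],o["grip_width"])
E
```

```text
clock: 24.87
eef_pos: [0.593, 0.2178, 0.2585]
tool_rot: [0.744, 0.668, -0.0, -0.001]
ft_force: [-5.2, 1.0, -0.5]
grip_width: 0.0132
grasp_force: 59.2
clock: 25.53
eef_pos: [0.5939, 0.2176, 0.2583]
tool_rot: [0.744, 0.668, 0.0, 0.0]
ft_force: [0.0, -0.1, 0.1]
grip_width: 0.0509
grasp_force: 0.0
[-0.06195712 -0.32206752 -0.98719552] [0.59377494 0.21758733 0.25821177] 0.051172085867739775
```

```bash
python3 -m inch '[0,0,2,0,0,0,60, 0,0,6,0,0,0,60, 0,0,14,0,0,0,60, 0,0,26,0,0,0,60, 0,0,42,0,0,0,60, 0,0,60,0,0,0,60, 0,0,75,0,0,0,60, 0,0,85,0,0,0,60]'
python3 -m inch '[-20,-5,5,0,0,0,60, -45,-10,8,0,0,0,60, -70,-20,8,0,0,0,60, -95,-35,8,0,0,0,60, -120,-50,8,0,0,0,60, -140,-65,8,0,0,0,60, -150,-75,8,0,0,0,60, -150,-75,8,0,0,0,60]'
python3 - <<'E'
from fit import *
a=snap("side","pics/s7.png");b=snap("top","pics/t7.png")
g={"side":grad(a),"top":grad(b)}
for x0 in ((.592,.217,-.107,.075),):
    p,f_=fit("caddy",g,(.012,.012,.1,.012),x0);print(p.round(4),f_)
f=lambda i,x,y,w,h,k:cv2.resize(cv2.convertScaleAbs(i[y:y+h,x:x+w],alpha=1.6),None,fx=k,fy=k,interpolation=cv2.INTER_CUBIC)
cv2.imwrite("pics/z7.png",np.hstack([f(b,105,145,97,130,4),f(a,205,75,97,130,4)]))
E
```

```text
clock: 26.3
eef_pos: [0.594, 0.2178, 0.3462]
tool_rot: [0.744, 0.668, 0.002, 0.001]
ft_force: [0.1, -0.3, 0.2]
grip_width: 0.0512
grasp_force: 0.0
clock: 26.97
eef_pos: [0.4418, 0.1412, 0.3533]
tool_rot: [0.745, 0.668, 0.001, 0.001]
ft_force: [-0.3, -0.1, 0.7]
grip_width: 0.0516
grasp_force: 0.0
[ 0.592   0.2127 -0.1192  0.0769] -328.7242431640625
```

View pics/z7.png

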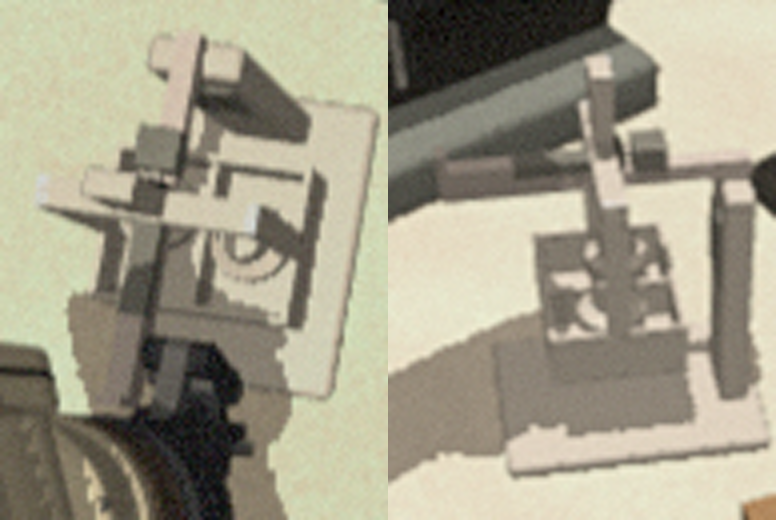

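The caddy hangs on the dock with its beam in the notch, in front of the back block (top-crop (160,150)). It is level with both filters inside, and the fitted underside height is 0.077 m. The robot is clear, so I'm handing in.

```bash
python3 -m inch '[0,0,0,0,0,0,60,0,0,0,0,0,0,60,0,0,0,0,0,0,60,0,0,0,0,0,0,60]' | head -2; python3 -c "
from workcell import bot;print(bot.job_done())"
```

```text
clock: 27.4
eef_pos: [0.4441, 0.143, 0.3508]
the job is handed in; nothing more can be done
None
```

I handed the job in at 27.4 s: the caddy hangs level on the dock with its crossbeam down in the notch and both filters still in it, and the hand-in returned no verdict.

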